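# Close the crock with its nested lids and take the outer lid off alone

## Task

Pick up the nested pair of lids together by the inner lid's steel knob and lower the pair onto the open white crock, without dropping it, so that the inner lid sits fully home on the rim, and let go of the knob. Then take hold of the wooden outer lid by its raised collar and lift it straight up alone, leaving the steel inner lid seated and the crock standing where it was. Finish while still holding the outer lid level in the gripper, clear above the knob by about 3 cm or more; leave the honey jar, salt shaker and teaspoon alone.

Things in the scene. Friction and masses are not known exactly. Their poses are not given: they have to be found in the camera images.
- crock_rim (a point): Centre of the mouth of the open, empty crock, level with its rim: loose round white stoneware, 96 mm across, 75 mm high, mouth 86 mm across, wall 5 mm, about 0.8 kg. It stands on the worktop; z axis up.
- inner_seat (a point): Centre of the underside of the inner lid's flange, the face that must rest on the crock's rim. The plug under it (78 mm across, 14 mm deep, tapered to 68 mm at its foot) goes into the mouth. The inner lid starts on the worktop standing on its plug, this point 14 mm above the worktop. z axis up along the stem.
- inner_knob (a point): Centre of the inner lid's upright round knob, 24 mm across, straight for about 12 mm above and below this point; 56 mm above inner_seat; the knob's top is 14 mm higher. It stands through the outer lid's hole with 5 mm to spare all round; nested, the collar's top is 16 mm below this point. Lifting the knob carries the outer lid along on the flange.
- outer_collar (a point): Centre of the outer lid's raised round collar, half-way up it: 50 mm across outside, 34 mm inside, 24 mm high (12 mm above and below this point), flat board all round its foot. Nested, this point is 28 mm above inner_seat, and the lid can shift sideways by 2.5 mm. From there the lid's lower edge comes level with the knob's top after a lift of 68 mm. z axis up.
- honey_mid (a point): Bystander: middle of a jar of honey with a lid, 58 x 62 x 86 mm, standing behind the work.
- salt_mid (a point): Bystander: middle of a glass salt shaker, 44 mm across, 90 mm high, standing behind the work.
- spoon_mid (a point): Bystander: middle of a steel teaspoon 130 mm long, 27 mm wide, 11 mm high, lying on the worktop between the crock and the lids, along its own x axis, which points roughly ahead of the robot.
- inner_lid: The round steel inner lid, 84 mm high, about 0.25 kg: plug, flange 94 mm across and 8 mm thick, stem 16 mm across, knob. Origin at the centre of the underside of its plug, 14 mm below inner_seat; z axis up along the stem.
- outer_lid: The round wooden outer lid, about 0.18 kg: a board 108 mm across and 8 mm thick with a skirt reaching 6 mm lower (99 mm inside, loosely round the inner lid's flange), a central hole 34 mm across and a collar round it. It starts nested on the inner lid. Origin at the centre of the skirt's lower edge, 26 mm below outer_collar; its top is 38 mm above the origin. z axis up.
- crock: The crock as a whole; origin at the centre of its foot, z axis up.

How it is judged (in metres and radians):
On the way, in this order (a step that is already met when the one before it is completed fails the run):
1. the pair of lids is lifted together clear of the worktop, the outer lid nested on the inner one (z of outer_collar in the frame of inner_seat between 0.024 and 0.032 m and horizontal distance between outer_collar and inner_seat below 0.006 m and height (world z) of inner_seat above 0.05 m), for 0.2 s.
2. the nested pair sits home on the crock and is let go (z of inner_seat in the frame of crock_rim between -0.003 and 0.003 m and horizontal distance between inner_seat and crock_rim below 0.007 m and angle between each of inner_seat, crock_rim's own z axis and vertical below 0.06 rad and z of outer_collar in the frame of inner_seat between 0.024 and 0.032 m and horizontal distance between outer_collar and inner_seat below 0.006 m and contact force between the fingers and inner_lid below 0.2 N and contact force between the fingers and outer_lid below 0.2 N), for 0.2 s.
3. the outer lid is held and lifted alone off the seated inner lid (z of inner_seat in the frame of crock_rim between -0.003 and 0.003 m and horizontal distance between inner_seat and crock_rim below 0.007 m and angle between inner_seat's own z axis and vertical below 0.06 rad and z of outer_collar in the frame of inner_seat above 0.045 m and contact force between the fingers and outer_lid above 1 N), for 0.1 s.
At the end, for the whole second after the job is handed in: Fingers hold the outer lid still, level within 0.2 rad, its edge 15 mm or more over the knob and within 12 cm sideways, touching no other part. The untouched inner lid sits on the rim (3 mm height, 7 mm sideways, 0.06 rad); crock upright, moved under 3 cm, bystanders under 2 cm (z of inner_seat in the frame of crock_rim between -0.003 and 0.003 m and horizontal distance between inner_seat and crock_rim below 0.007 m and angle between each of inner_seat, crock_rim's own z axis and vertical below 0.06 rad and height (world z) of crock_rim between 0.071 and 0.079 m and z of outer_collar in the frame of inner_knob above 0.055 m and horizontal distance between outer_collar and inner_seat below 0.12 m and angle between outer_collar's own z axis and vertical below 0.2 rad and contact force between the fingers and outer_lid above 1 N and contact force between each of outer_lid, the arm, the fingers and inner_lid below 0.1 N and contact force between outer_lid and crock below 0.1 N and linear speed of outer_lid below 0.03 m/s and linear speed of inner_lid below 0.02 m/s and distance of crock_rim from where it was at the start of the episode below 0.03 m and not (distance of honey_mid from where it was at the start of the episode above 0.02 m) and not (distance of salt_mid from where it was at the start of the episode above 0.02 m) and not (distance of spoon_mid from where it was at the start of the episode above 0.02 m)); the arm keeps its last pose, push and grip.
It fails at once if the outer lid is parted from the inner lid while the inner lid is not seated home on the crock (within 3 mm of the rim in height, 7 mm sideways, level within 0.06 rad) (z of outer_collar in the frame of inner_seat above 0.04 m and not (z of inner_seat in the frame of crock_rim between -0.003 and 0.003 m and horizontal distance between inner_seat and crock_rim below 0.007 m and angle between inner_seat's own z axis and vertical below 0.06 rad)).
It fails at once if the inner lid is dropped (it moves faster than 0.4 m/s without being held) (linear speed of inner_lid above 0.4 m/s and contact force between the fingers and inner_lid below 0.1 N).
It fails at once if the crock is tipped by more than 0.25 rad or shoved more than 3 cm (angle between crock_rim's own z axis and vertical above 0.25 rad or distance of crock_rim from where it was at the start of the episode above 0.03 m).
It fails at once if the honey jar, salt shaker or teaspoon is moved by more than 2 cm (distance of any of honey_mid, salt_mid, spoon_mid from where it was at the start of the episode above 0.02 m).
It also fails if it takes over 42 s, if anything falls off the work surface, if the arm or the gripper's body presses on something with over 40 N, if the wrist force passes 120 N, or if a joint passes its speed limit or range.

## Robot

A 6-joint arm with a two-finger parallel gripper is mounted at the origin on a cart in front of the work surface, level with it; the furniture and walls round the work are solid. World frame = base frame: x ahead of the robot, y to its left, z up, the work surface at z = 0. Lengths are in m, angles in degrees, forces in N, time in s.
With the tool pointing down it reaches from about 0.325 to 0.9 m from the base axis. Payload 6.1 kg.
Tool frame: the origin (TCP) lies on the centre line of the jaws, within the pads' length; the fingertips stand 22 mm ahead of it and the grasp point (between the pads) lies 3 mm ahead of it; z points along the fingers, y is the line along which they close (so a half turn about z gives the same grasp; the last joint's range is limited). The gripper opens to 87 mm and grips with 3 to 60 N. Pads are 19 mm wide; open, the fingers measure 117 mm over their backs; the gripper's body (75 mm by 190 mm) begins 51 mm behind the grasp point.
Start: joints at [-75.522, 12.628, 87.462, -0, 79.91, -7.225], TCP at [0.231, -0.581, 0.245] pointing down, gripper open.
Joint ranges: [-170.65, 170.65], [-52.31, 119.04], [5.05, 147.46], [-71.25, 251.25], [11.57, 151.72], [-153.62, 153.62]. Speed limits (degrees/s): [147.25, 147.25, 172.46, 180, 180, 180].

## Interface

Orientations are given as a 3x3 rotation matrix whose columns are the frame's x, y, z axes.
In Python, from rig import sensors, cams, hand_in gives the robot as it stands. The module is installed in compiled form; this text tells all that it offers.
- The arm moves only by the shell command python3 -m creep 'ROWS'. ROWS is JSON, a list of rows, each a list of 3 entries, a list of its own where there are three numbers: the shift along the tool's x, y, z in m, then the turn, a rotation vector about the tool's x, y, z in rad, then the opening, from 0 (shut) to 1 (fully open). A call has 1 to 20 rows; each row shifts and turns the commanded pose from where the row before left it, along the tool's axes as they then stand; what a row does not reach is not made up. A row lasts 1/8 s, in which the tool goes at most 62.5 mm and 10.7 degrees, less where a joint would pass 70% of its speed; a pose out of reach is approached as far as the arm can. A call is refused whole if a number of a shift passes 0.0625 or a number of a turn 0.188, either way. A call with a gripper value outside its range is refused whole. The fingers move at their own pace and stop on an object; the grip force is fixed at half the most. Time passes only in rows, so rows that do not move let the fingers close. It gives the time, the measured TCP pose, the force, the opening and the grip force at its end, in the units of the state.
- sensors.state(): the state, without advancing time (a new reading comes with each control period).
- cams.grab_frame(name): name is "scene" or "side" or "wrist"; returns a dict with "pixels" (400x640x3 uint8, red, green, blue), "range_z" (400x640 float32, m along the optical axis (not along the pixel's ray), 0 where there is no reading), "camera_matrix" (3x3 intrinsics, pixels), "k1" (the pictures are not rectified: a ray, as slopes to the right and down, at radius r is drawn at 1 + k1 r^2 times it, then the intrinsics apply), "rvec" (rotation vector, rad) and "tvec" (3), from world to camera coordinates, as OpenCV has them; the wrist camera has in their place "tool_from_camera" (4x4, takes a point from camera to tool coordinates, whose origin is the TCP and whose axes are the flange's). Camera axes: x right, y down, z forward; pixel columns grow to the right and rows downward; lengths in m; the calibration is good to about 2 mm. A picture is of the moment at which its call begins: read the wrist's pose just before it.
- hand_in(): hands the job in; it is judged then, once.
The state is a dict: "time": time; "joint_pos": joint angles; "joint_vel": joint speeds; "effort": joint torques, N m; "eef_pos": TCP position; "ee_rot": TCP orientation; "force": force on the tool from outside, world axes, zero at the start; "torque": the same for the moment, N m; "grip_width": opening from 0.0 (shut) to 1.0 (fully open); "grip_force": force on a finger pad.
Only numpy, scipy, OpenCV 4.12 (cv2) and the standard library are available. Lean on these libraries where they do the work, as an engineer would, in place of code of your own. Each camera call takes 0.05 s, during which the arm holds its last target. There are 200 camera calls.

## Working session

There is one attempt and no reset: what is moved stays moved. The work goes in short steps, Python scripts to look and compute and a shell command to move; the robot and the scene stay as the last step left them, time stands still between calls to the robot, and variables do not carry over. Pictures are saved under pics/ and viewed, at most 10 in all, crops included, and the job is handed in when it is done.

```bash
mkdir -p pics
cat > h.py <<'E'
import numpy as np, cv2
from rig import sensors, cams
def cloud(f):
    """world points (HxWx3) from depth for fixed cams"""
    K=f["camera_matrix"];k=f["k1"];h,w=f["range_z"].shape
    u,v=np.meshgrid(np.arange(w),np.arange(h))
    p=cv2.undistortPoints(np.stack([u,v],-1).reshape(-1,1,2).astype(float),np.array(K,float),np.array([k,0,0,0.])).reshape(h,w,2)
    z=f["range_z"]; c=np.dstack([p[...,0]*z,p[...,1]*z,z])
    if "rvec" in f:
        R=cv2.Rodrigues(np.array(f["rvec"],float))[0]; return (c-np.array(f["tvec"]).reshape(3))@R
    T=np.array(f["tool_from_camera"]); s=f["state"]
    t=c@T[:3,:3].T+T[:3,3]
    return t@np.array(s["ee_rot"]).T+np.array(s["eef_pos"])
def grab(n):
    s=sensors.state(); f=cams.grab_frame(n); f["state"]=s; return f
def save(f,p): cv2.imwrite(p,f["pixels"][...,::-1])
E
python3 - <<'E'
from h import *
s=sensors.state(); print(s["eef_pos"],s["ee_rot"],s["force"],s["grip_width"],s["time"])
for n in("scene","side"):
    f=grab(n); save(f,f"pics/{n}0.png"); P=cloud(f); np.save(n+".npy",P)
    print(n,f["k1"],np.array(f["camera_matrix"]).tolist(),(f["range_z"]>0).mean())
E
```

```text
[ 0.23098575 -0.58012729  0.24343274] [[ 9.29108732e-01  3.69806368e-01 -4.63005348e-04]
 [ 3.69806563e-01 -9.29106873e-01  1.87716019e-03]
 [ 2.64004340e-04 -1.91530834e-03 -9.99998131e-01]] [-0.08334293 -0.15298699 -0.08898692] 1.0003379203558378 0.0
scene -0.07519325401635191 [[371.6918892351501, 0.0, 318.86744798892045], [0.0, 371.6918892351501, 198.56001469680098], [0.0, 0.0, 1.0]] 0.9960078125
side -0.10945412726972256 [[463.35833941978007, 0.0, 317.98599347017586], [0.0, 463.35833941978007, 197.98516163965377], [0.0, 0.0, 1.0]] 0.996140625
```

View pics/scene0.png

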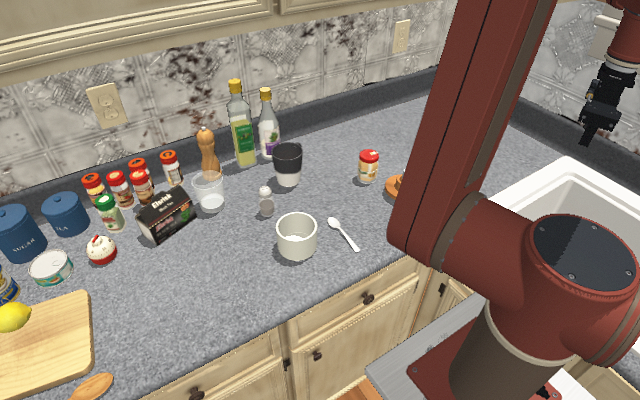

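View pics/side0.png

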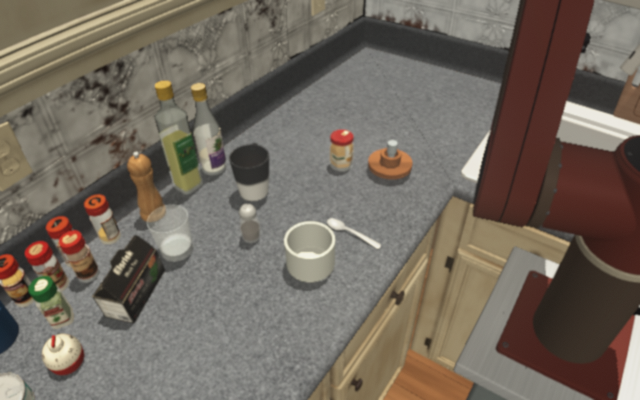

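The scene view shows the crock at about (297,236), the spoon at (343,234), the salt at (266,202) and the honey at (368,167). The side view shows the lids at (390,163) with the knob at (391,148), and the crock at (310,250).

Run:
```python
from h import *
from scipy.optimize import least_squares
S=np.load("side.npy");C=np.load("scene.npy")
def reg(P,u0,u1,v0,v1,zl,zh):
    q=P[v0:v1,u0:u1].reshape(-1,3); return q[(q[:,2]>zl)&(q[:,2]<zh)]
def circ(q,r):
    f=lambda p:np.hypot(q[:,0]-p[0],q[:,1]-p[1])-r
    s=least_squares(f,q[:,:2].mean(0),loss="soft_l1",f_scale=.002); return s.x.round(4),np.abs(s.fun).mean().round(4)
for n,P in(("side",S),("scene",C)):
    b={"side":(280,340,215,285),"scene":(272,322,208,262)}[n]
    q=reg(P,*b,.072,.082); print(n,"rim n",len(q),"z",np.median(q[:,2]),circ(q,.0455) if len(q) else 0)
    print(" bbox centre",(q.min(0)+q.max(0))/2,np.ptp(q,axis=0))
    q=reg(P,*b,.01,.06); print(" range pts",len(q))
    b=(360,420,135,185) if n=="side" else (384,402,165,205)
    q=reg(P,*b,.004,.12); print(" lid",len(q),q[:,2].max() if len(q) else 0)
    for zl,zh in((.018,.033),(.033,.056),(.056,.075),(.076,.1)):
        k=reg(P,*b,zl,zh)
        if len(k)>3: print("  ",zl,len(k),k.mean(0).round(4),((k.min(0)+k.max(0))/2).round(4),np.ptp(k,axis=0).round(4))
    for nm,bb in dict(honey={"side":(325,358,125,175),"scene":(355,385,145,188)},salt={"side":(236,264,200,246),"scene":(255,278,182,220)},spoon={"side":(325,382,215,250),"scene":(326,362,213,254)}).items():
        k=reg(P,*bb[n],.004 if nm=="spoon" else .02,.1 if nm!="spoon" else .02)
        if len(k): print("  ",nm,len(k),k.min(0).round(3),k.max(0).round(3))
```

```text
side rim n 368 z 0.07491129951614342 (array([0.4751, 0.12  ]), np.float64(0.0014))
 bbox centre [0.47453996 0.12051366 0.07524981] [0.093079   0.09470332 0.0062875 ]
 range pts 1491
 lid 1202 0.0859337073222055
   0.018 759 [ 0.4806 -0.2177  0.0282] [ 0.487  -0.2319  0.0255] [0.1079 0.1072 0.015 ]
   0.033 264 [ 0.4839 -0.2245  0.0466] [ 0.4871 -0.2325  0.0447] [0.0504 0.0508 0.0221]
   0.056 65 [ 0.4831 -0.2266  0.066 ] [ 0.4816 -0.2258  0.0655] [0.0267 0.0264 0.0187]
   0.076 69 [ 0.4862 -0.2322  0.0821] [ 0.4866 -0.2335  0.0813] [0.0231 0.023  0.0092]
   honey 763 [ 0.572 -0.218  0.02 ] [ 0.629 -0.159  0.089]
   salt 576 [0.601 0.112 0.02 ] [0.637 0.149 0.092]
   spoon 242 [ 0.385 -0.06   0.004] [0.515 0.079 0.02 ]
scene rim n 213 z 0.0741230258043297 (array([0.4759, 0.1199]), np.float64(0.0013))
 bbox centre [0.47579963 0.11960495 0.07442131] [0.09520564 0.09532517 0.0047695 ]
 range pts 1022
 lid 302 0.05608683714262448
   0.018 231 [ 0.5062 -0.2048  0.0285] [ 0.5055 -0.2221  0.0253] [0.0768 0.0828 0.0146]
   0.033 65 [ 0.4992 -0.2203  0.0467] [ 0.5113 -0.2123  0.0445] [0.0557 0.0532 0.0228]
   honey 555 [ 0.571 -0.22   0.02 ] [ 0.63  -0.159  0.09 ]
   salt 360 [0.603 0.108 0.02 ] [0.634 0.149 0.091]
   spoon 136 [ 0.386 -0.012  0.004] [0.514 0.014 0.013]
```

```bash
python3 -m creep '[[[0.015,-0.009,0],[0,0,0],1],[[0.036,-0.0228,0],[0,0,0],1],[[0.036,-0.0228,0],[0,0,0],1],[[0.036,-0.0228,0.005],[0,0,0],1],[[0.036,-0.0228,0.005],[0,0,0],1],[[0.036,-0.0228,0.005],[0,0,0],1],[[0.036,-0.0228,0.005],[0,0,0],1],[[0.036,-0.0228,0.005],[0,0,0],1],[[0.036,-0.0228,0.005],[0,0,0],1],[[0.036,-0.0228,0.005],[0,0,0],1],[[0.027,-0.0138,0],[0,0,0],1],[[0,0,0],[0,0,0],1],[[0,0,0],[0,0,0],1]]'
python3 - <<'E'
from h import *
f=grab("wrist"); save(f,"pics/w1.png"); s=f["state"]; print(s["eef_pos"],s["joint_pos"]); P=cloud(f)
print(np.array(f["tool_from_camera"]).round(3).tolist())
q=P.reshape(-1,3); q=q[np.hypot(q[:,0]-.487,q[:,1]+.233)<.07]
for zl,zh in((.015,.033),(.05,.058),(.08,.09)):
    k=q[(q[:,2]>zl)&(q[:,2]<zh)]
    if len(k): print(zl,len(k),((k.min(0)+k.max(0))/2).round(4),np.ptp(k,axis=0).round(4),np.median(k,axis=0).round(4))
f=grab("side");P=cloud(f);save(f,"pics/s1.png")
E
```

```text
time: 1.72
eef_pos: [0.4865, -0.2331, 0.2094]
ee_rot: [[0.929, 0.371, -0.0], [0.371, -0.929, -0.0], [-0.0, -0.0, -1.0]]
force: [-0.5, -0.3, -0.5]
grip_width: 1.0
grip_force: 0.0
[ 0.48653832 -0.23311027  0.20943668] [-3.39664683e+01  2.55152132e+00  1.02428872e+02 -1.86349249e-02
  7.50386498e+01  3.42895686e+01]
[[-0.001, -0.97, -0.243, 0.065], [1.0, -0.001, -0.001, 0.0], [0.0, -0.243, 0.97, -0.14], [0.0, 0.0, 0.0, 1.0]]
0.015 6263 [ 0.4872 -0.2373  0.0243] [0.107  0.1074 0.0174] [ 0.4934 -0.2336  0.0296]
0.05 969 [ 0.4871 -0.2372  0.0528] [0.0492 0.0492 0.0054] [ 0.4913 -0.2339  0.0534]
0.08 544 [ 0.4864 -0.2381  0.0831] [0.0232 0.0234 0.0058] [ 0.4868 -0.2377  0.0836]
```

View pics/w1.png

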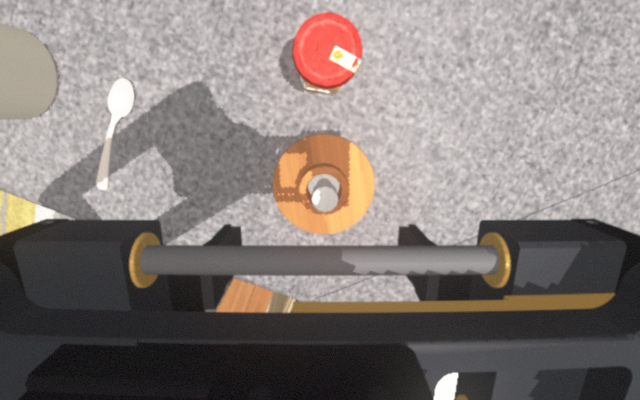

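The wrist view shows the knob at about (324,195) and the finger gap centred near column 320. The knob is therefore about 3.5 mm off along tool +y, so I'll correct that and descend.

```bash
python3 -m creep '[[[-0.001,0.0035,0.01],[0,0,0],1],[[0,0,0.025],[0,0,0],1],[[0,0,0.025],[0,0,0],1],[[0,0,0.025],[0,0,0],1],[[0,0,0.02],[0,0,0],1],[[0,0,0.015],[0,0,0],1],[[0,0,0.009],[0,0,0],1],[[0,0,0],[0,0,0],1],[[0,0,0],[0,0,0],1]]'
python3 - <<'E'
from h import *
f=grab("side");P=cloud(f)
print(grab("wrist")["state"]["eef_pos"])
a=cv2.resize(f["pixels"][90:210,310:470],(640,480),interpolation=cv2.INTER_CUBIC); cv2.imwrite("pics/s2.png",a[...,::-1])
E
```

```text
time: 2.95
eef_pos: [0.4878, -0.2375, 0.0813]
ee_rot: [[0.929, 0.37, 0.001], [0.37, -0.929, -0.001], [0.001, 0.001, -1.0]]
force: [-0.3, 0.2, 0.0]
grip_width: 1.002
grip_force: 0.0
[ 0.48781971 -0.23752392  0.08141793]
```

View pics/s2.png

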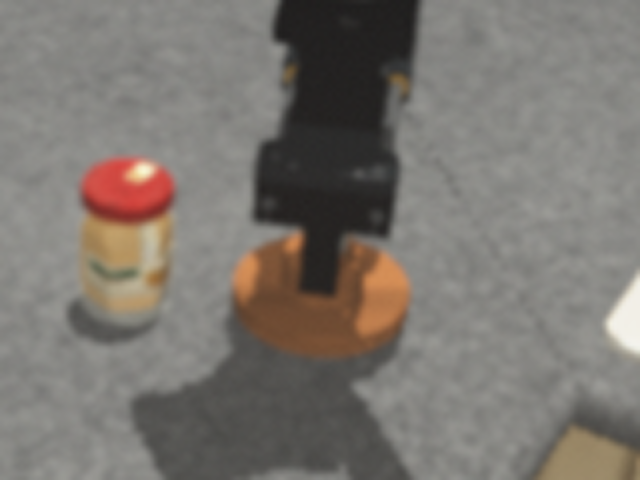

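The enlarged crop shows the gripper over the lid at about (320,290), hanging at knob level. Next I'll close.

```bash
python3 -m creep '[[[0,0,0],[0,0,0],0.5],[[0,0,0],[0,0,0],0.35],[[0,0,0],[0,0,0],0.2],[[0,0,0],[0,0,0],0],[[0,0,0],[0,0,0],0],[[0,0,0],[0,0,0],0],[[0,0,0],[0,0,0],0],[[0,0,0],[0,0,0],0]]'
```

```text
time: 4.05
eef_pos: [0.4873, -0.2373, 0.0805]
ee_rot: [[0.929, 0.37, 0.0], [0.37, -0.929, -0.0], [0.0, 0.0, -1.0]]
force: [0.7, -0.7, -2.7]
grip_width: 0.27
grip_force: 30.0
```

```bash
python3 -m creep '[[[0,0,-0.003],[0,0,0],0],[[0,0,-0.006],[0,0,0],0],[[0,0,-0.012],[0,0,0],0],[[0,0,-0.018],[0,0,0],0],[[0,0,-0.02],[0,0,0],0],[[0,0,-0.02],[0,0,0],0],[[0,0,-0.02],[0,0,0],0],[[0,0,-0.018],[0,0,0],0],[[0,0,-0.012],[0,0,0],0],[[0,0,-0.005],[0,0,0],0],[[0,0,0],[0,0,0],0],[[0,0,0],[0,0,0],0]]'
python3 - <<'E'
from h import *
f=grab("side"); print(f["state"]["eef_pos"])
a=cv2.resize(f["pixels"][40:220,310:550],(640,480),interpolation=cv2.INTER_CUBIC); cv2.imwrite("pics/s3.png",a[...,::-1])
E
```

```text
time: 5.55
eef_pos: [0.4868, -0.2368, 0.2136]
ee_rot: [[0.929, 0.37, -0.001], [0.37, -0.929, 0.001], [-0.001, -0.001, -1.0]]
force: [-0.3, 0.4, -5.3]
grip_width: 0.263
grip_force: 30.0
[ 0.48677821 -0.2368051   0.21357197]
```

View pics/s3.png

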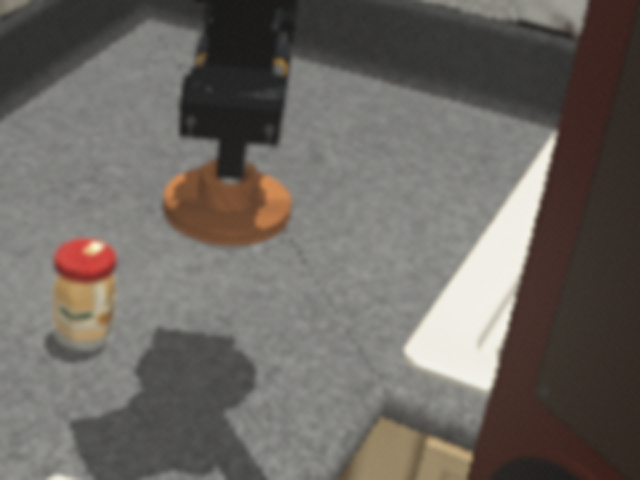

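The crop shows the pair lifted nested and level at about (228,200), with the honey jar untouched. Next I'll carry it over to above the crock.

```bash
python3 -m creep '[[[0.0036,-0.01,0],[0,0,0],0],[[0.0073,-0.02,0],[0,0,0],0],[[0.011,-0.03,-0.002],[0,0,0],0],[[0.0133,-0.0367,-0.003],[0,0,0],0],[[0.0145,-0.04,-0.004],[0,0,0],0],[[0.0145,-0.04,-0.004],[0,0,0],0],[[0.0145,-0.04,-0.003],[0,0,0],0],[[0.0133,-0.0367,-0.002],[0,0,0],0],[[0.011,-0.03,0],[0,0,0],0],[[0.0085,-0.0234,0],[0,0,0],0],[[0.006,-0.0167,0],[0,0,0],0],[[0.0036,-0.01,0],[0,0,0],0],[[0,0,0],[0,0,0],0],[[0,0,0],[0,0,0],0],[[0,0,0],[0,0,0],0],[[0,0,0],[0,0,0],0]]'
python3 - <<'E'
from h import *
from scipy.optimize import least_squares
for n in("side","scene"):
    f=grab(n); P=cloud(f); print(n,f["state"]["eef_pos"]); t=f["state"]["eef_pos"]; save(f,f"pics/{n}4.png")
    q=P.reshape(-1,3); q=q[np.hypot(q[:,0]-t[0],q[:,1]-t[1])<.075]
    for nm,zl,zh,r in(("board",.15,.174,.054),("collar",.177,.197,.025),("crock",.01,.07,.048)):
        k=q[(q[:,2]>zl)&(q[:,2]<zh)]
        if len(k)<8: continue
        print(nm,len(k),((k.min(0)+k.max(0))/2).round(4),np.ptp(k,axis=0).round(4),"zq",np.percentile(k[:,2],[2,50,98]).round(4))
        if nm!="board":
            s=least_squares(lambda p:np.hypot(k[:,0]-p[0],k[:,1]-p[1])-r,t[:2],loss="soft_l1",f_scale=.002); print("  fit",s.x.round(4),np.abs(s.fun).mean().round(4))
E
```

```text
time: 7.6
eef_pos: [0.4765, 0.117, 0.2325]
ee_rot: [[0.929, 0.369, -0.0], [0.369, -0.929, -0.0], [-0.0, 0.0, -1.0]]
force: [0.1, 0.2, -4.9]
grip_width: 0.264
grip_force: 30.0
side [0.47651821 0.11698858 0.23252793]
board 145 [0.4687 0.1331 0.1705] [0.0894 0.079  0.0071] zq [0.1681 0.1716 0.1739]
collar 1541 [0.4768 0.1198 0.187 ] [0.1067 0.1074 0.02  ] zq [0.1784 0.1824 0.1952]
  fit [0.4709 0.1271] 0.0141
crock 1838 [0.4741 0.1218 0.04  ] [0.0924 0.0934 0.0599] zq [0.0111 0.0417 0.069 ]
  fit [0.4748 0.121 ] 0.003
scene [0.47650681 0.11705564 0.23253711]
board 112 [0.4576 0.1271 0.1704] [0.0676 0.0924 0.0072] zq [0.167  0.1714 0.1738]
collar 1028 [0.4776 0.1195 0.187 ] [0.1081 0.1073 0.0198] zq [0.1781 0.1815 0.1953]
  fit [0.4699 0.1237] 0.0142
crock 1243 [0.4748 0.1217 0.0402] [0.0955 0.0924 0.0596] zq [0.0121 0.0422 0.0692]
  fit [0.4749 0.1205] 0.0026
```

View pics/side4.png

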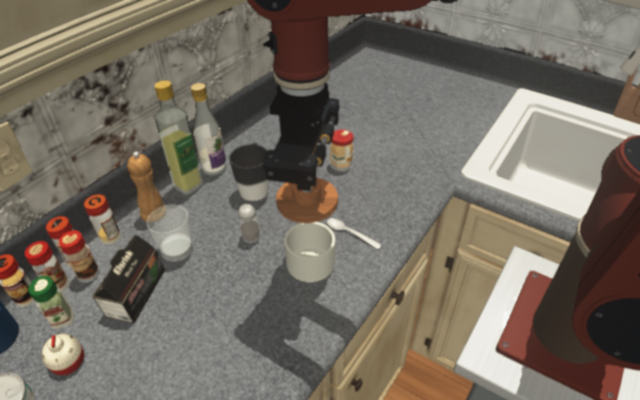

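The side view shows the level pair at (307,200) directly above the crock (310,250), with the spoon and salt undisturbed. Both fixed cameras put the lid about 1.8 mm too far in +x, so I'll correct that while descending.

```bash
python3 -m creep '[[[-0.0016,-0.0009,0.004],[0,0,0],0],[[0,0,0.01],[0,0,0],0],[[0,0,0.014],[0,0,0],0],[[0,0,0.014],[0,0,0],0],[[0,0,0.012],[0,0,0],0],[[0,0,0.009],[0,0,0],0],[[0,0,0.005],[0,0,0],0],[[0,0,0.003],[0,0,0],0],[[0,0,0.003],[0,0,0],0],[[0,0,0.003],[0,0,0],0],[[0,0,0.003],[0,0,0],0],[[0,0,0.002],[0,0,0],0],[[0,0,0.002],[0,0,0],0],[[0,0,0],[0,0,0],0]]'
```

```text
time: 9.45
eef_pos: [0.4745, 0.1177, 0.1484]
ee_rot: [[0.929, 0.37, -0.0], [0.37, -0.929, -0.0], [-0.0, -0.0, -1.0]]
force: [0.1, -0.4, -4.2]
grip_width: 0.263
grip_force: 30.0
```

```bash
python3 -m creep '[[[0,0,0.002],[0,0,0],0],[[0,0,0.002],[0,0,0],0],[[0,0,0.001],[0,0,0],0],[[0,0,0.001],[0,0,0],0],[[0,0,0],[0,0,0],0],[[0,0,0],[0,0,0],0]]'; python3 -m creep '[[[0,0,0.001],[0,0,0],0],[[0,0,0],[0,0,0],0],[[0,0,0],[0,0,0],0]]'
```

```text
time: 10.2
eef_pos: [0.4746, 0.1178, 0.1426]
ee_rot: [[0.929, 0.37, 0.0], [0.37, -0.929, 0.0], [0.0, 0.0, -1.0]]
force: [-0.1, -0.5, -4.6]
grip_width: 0.269
grip_force: 30.0
time: 10.58
eef_pos: [0.4746, 0.1178, 0.1415]
ee_rot: [[0.929, 0.37, -0.0], [0.37, -0.929, -0.0], [-0.0, 0.0, -1.0]]
force: [0.3, 0.6, -3.4]
grip_width: 0.264
grip_force: 30.0
```

```bash
python3 -m creep '[[[0,0,0.0007],[0,0,0],0],[[0,0,0],[0,0,0],0],[[0,0,0],[0,0,0],0]]'; python3 -m creep '[[[0,0,0.0007],[0,0,0],0],[[0,0,0],[0,0,0],0],[[0,0,0],[0,0,0],0]]'
```

```text
time: 10.95
eef_pos: [0.4748, 0.1177, 0.1414]
ee_rot: [[0.929, 0.37, 0.0], [0.37, -0.929, -0.0], [0.0, 0.0, -1.0]]
force: [-3.3, -2.0, 3.3]
grip_width: 0.269
grip_force: 30.0
time: 11.32
eef_pos: [0.4749, 0.1178, 0.1414]
ee_rot: [[0.929, 0.37, 0.001], [0.37, -0.929, -0.0], [0.001, 0.0, -1.0]]
force: [-5.0, -2.2, 8.9]
grip_width: 0.27
grip_force: 30.0
```

```bash
python3 -m creep '[[[0,0,0],[0,0,0],0.5],[[0,0,0],[0,0,0],1],[[0,0,0],[0,0,0],1],[[0,0,0],[0,0,0],1],[[0,0,0],[0,0,0],1],[[0,0,-0.01],[0,0,0],1],[[0,0,-0.02],[0,0,0],1],[[0,0,-0.025],[0,0,0],1],[[0,0,-0.01],[0,0,0],1],[[0,0,0],[0,0,0],1],[[0,0,0],[0,0,0],1]]'
python3 - <<'E'
from h import *
for n in("side","scene","wrist"):
    f=grab(n); P=cloud(f); t=f["state"]["eef_pos"]; print(n,t); save(f,f"pics/{n}5.png")
    q=P.reshape(-1,3); q=q[np.hypot(q[:,0]-t[0],q[:,1]-t[1])<.075]
    for nm,zl,zh in(("board",.086,.095),("collartop",.112,.119),("knobtop",.142,.149)):
        k=q[(q[:,2]>zl)&(q[:,2]<zh)]
        if len(k)<8: continue
        A=np.c_[k[:,:2]-k[:,:2].mean(0),np.ones(len(k))]
        print(nm,len(k),((k.min(0)+k.max(0))/2).round(4),np.ptp(k,axis=0).round(4),"zmed",np.median(k[:,2]).round(4),"slope",np.linalg.lstsq(A,k[:,2],rcond=None)[0][:2].round(3))
f=cv2.imread("pics/side5.png")[140:290,220:420]; g=cv2.imread("pics/wrist5.png")
cv2.imwrite("pics/v5.png",np.hstack([cv2.resize(f,(400,300)),cv2.resize(g,(400,300))]))
E
```

```text
time: 12.7
eef_pos: [0.474, 0.1177, 0.2042]
ee_rot: [[0.929, 0.37, -0.001], [0.37, -0.929, -0.0], [-0.001, -0.0, -1.0]]
force: [-0.3, -0.0, -0.7]
grip_width: 1.004
grip_force: 0.0
side [0.47402069 0.1177246  0.20421959]
board 1345 [0.475  0.1194 0.0905] [0.1059 0.1084 0.009 ] zmed 0.0913 slope [ 0.006 -0.007]
collartop 206 [0.4757 0.1209 0.1149] [0.0496 0.0478 0.0057] zmed 0.1148 slope [ 0.012 -0.009]
knobtop 67 [0.4731 0.1187 0.1447] [0.0185 0.0241 0.0054] zmed 0.1449 slope [ 0.075 -0.008]
scene [0.47392315 0.1177076  0.20403962]
board 883 [0.4763 0.121  0.0905] [0.1072 0.1064 0.0088] zmed 0.0903 slope [ 0.005 -0.005]
collartop 129 [0.4755 0.1206 0.1151] [0.0507 0.0468 0.0061] zmed 0.1143 slope [ 0.014 -0.019]
knobtop 66 [0.4755 0.1202 0.1442] [0.0225 0.022  0.0044] zmed 0.1442 slope [0.03  0.031]
wrist [0.47393189 0.11768674 0.20404538]
board 8457 [0.476  0.1182 0.0906] [0.104  0.1073 0.0087] zmed 0.0906 slope [-0.001 -0.   ]
collartop 1424 [0.4744 0.118  0.1154] [0.0491 0.0492 0.0067] zmed 0.1145 slope [-0.003 -0.001]
knobtop 910 [0.4738 0.1173 0.1444] [0.0231 0.0232 0.0046] zmed 0.1445 slope [-0.007 -0.003]
```

View pics/v5.png

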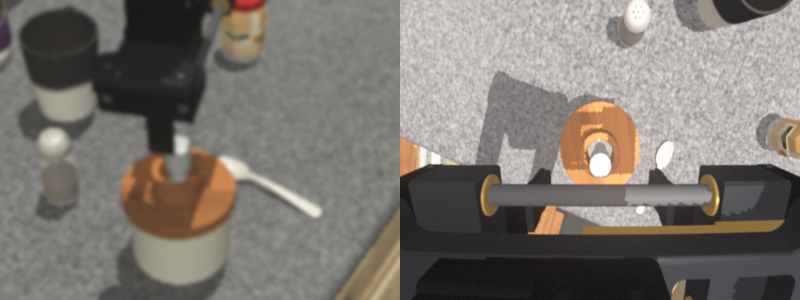

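The left half shows the pair seated level on the crock at (178,190), with the spoon and salt untouched. The right half is the wrist view, with the collar centred between the fingers at about (600,155). Heights match the seated values (board 0.091, collar top 0.115, knob top 0.145), so I'll descend on the collar.

```bash
python3 -m creep '[[[0.0005,0,0.008],[0,0,0],1],[[0,0,0.016],[0,0,0],1],[[0,0,0.02],[0,0,0],1],[[0,0,0.018],[0,0,0],1],[[0,0,0.012],[0,0,0],1],[[0,0,0.008],[0,0,0],1],[[0,0,0.005],[0,0,0],1],[[0,0,0],[0,0,0],1],[[0,0,0],[0,0,0],1]]'; python3 -m creep '[[[0,0,0],[0,0,0],0.75],[[0,0,0],[0,0,0],0.65],[[0,0,0],[0,0,0],0.5],[[0,0,0],[0,0,0],0.3],[[0,0,0],[0,0,0],0.3],[[0,0,0],[0,0,0],0.3],[[0,0,0],[0,0,0],0.3]]'
```

```text
time: 13.98
eef_pos: [0.4755, 0.118, 0.1187]
ee_rot: [[0.929, 0.37, 0.001], [0.37, -0.929, 0.0], [0.001, 0.0, -1.0]]
force: [-0.5, 0.2, -0.5]
grip_width: 0.999
grip_force: 0.0
time: 14.85
eef_pos: [0.475, 0.118, 0.1182]
ee_rot: [[0.929, 0.37, -0.0], [0.37, -0.929, 0.0], [-0.0, -0.0, -1.0]]
force: [0.4, 0.2, 0.9]
grip_width: 0.567
grip_force: 30.0
```

```bash
python3 -m creep '[[[0,0,-0.001],[0,0,0],0.3],[[0,0,-0.002],[0,0,0],0.3],[[0,0,-0.004],[0,0,0],0.3],[[0,0,-0.006],[0,0,0],0.3],[[0,0,-0.008],[0,0,0],0.3],[[0,0,-0.009],[0,0,0],0.3],[[0,0,-0.01],[0,0,0],0.3],[[0,0,-0.01],[0,0,0],0.3],[[0,0,-0.01],[0,0,0],0.3],[[0,0,-0.01],[0,0,0],0.3],[[0,0,-0.01],[0,0,0],0.3],[[0,0,-0.01],[0,0,0],0.3],[[0,0,-0.008],[0,0,0],0.3],[[0,0,-0.006],[0,0,0],0.3],[[0,0,-0.004],[0,0,0],0.3],[[0,0,-0.002],[0,0,0],0.3],[[0,0,0],[0,0,0],0.3],[[0,0,0],[0,0,0],0.3],[[0,0,0],[0,0,0],0.3],[[0,0,0],[0,0,0],0.3]]'
python3 - <<'E'
from h import *
o=[]
for n in("side","scene"):
    f=grab(n); P=cloud(f); t=f["state"]["eef_pos"]; print(n,t,f["state"]["force"])
    q=P.reshape(-1,3); q=q[np.hypot(q[:,0]-t[0],q[:,1]-t[1])<.075]
    for nm,zl,zh in(("flangetop",.079,.087),("knobtop",.142,.149),("board",.19,.206)):
        k=q[(q[:,2]>zl)&(q[:,2]<zh)]
        if len(k)<8: continue
        A=np.c_[k[:,:2]-k[:,:2].mean(0),np.ones(len(k))]
        print(nm,len(k),((k.min(0)+k.max(0))/2).round(4),np.ptp(k,axis=0).round(4),"zmed",np.median(k[:,2]).round(4),"slope",np.linalg.lstsq(A,k[:,2],rcond=None)[0][:2].round(3))
    if n=="side": cv2.imwrite("pics/v6.png",cv2.resize(f["pixels"][100:290,200:440,::-1],(720,570)))
E
```

```text
time: 17.35
eef_pos: [0.475, 0.1179, 0.228]
ee_rot: [[0.929, 0.37, -0.0], [0.37, -0.929, -0.0], [-0.0, -0.0, -1.0]]
force: [0.4, -0.8, -2.1]
grip_width: 0.567
grip_force: 30.0
side [0.47499251 0.11792792 0.22800661] [ 0.35939037 -0.77807154 -2.14863738]
flangetop 1273 [0.475  0.1194 0.0829] [0.0933 0.0936 0.0077] zmed 0.0833 slope [ 0.004 -0.005]
knobtop 24 [0.4726 0.1272 0.1442] [0.0162 0.0092 0.0041] zmed 0.144 slope [-0.087  0.077]
board 1406 [0.4728 0.1203 0.1979] [0.102  0.1087 0.0157] zmed 0.2008 slope [ 0.033 -0.036]
scene [0.47501687 0.11795123 0.22806009] [ 0.82306045 -0.36078091 -2.17876891]
flangetop 842 [0.4748 0.1194 0.0826] [0.0956 0.0932 0.0069] zmed 0.0824 slope [ 0.002 -0.003]
knobtop 16 [0.4681 0.1217 0.1433] [0.0109 0.0163 0.0025] zmed 0.1437 slope [-0.131  0.044]
board 916 [0.4676 0.1203 0.198 ] [0.0917 0.1066 0.0159] zmed 0.2001 slope [ 0.045 -0.021]
```

View pics/v6.png

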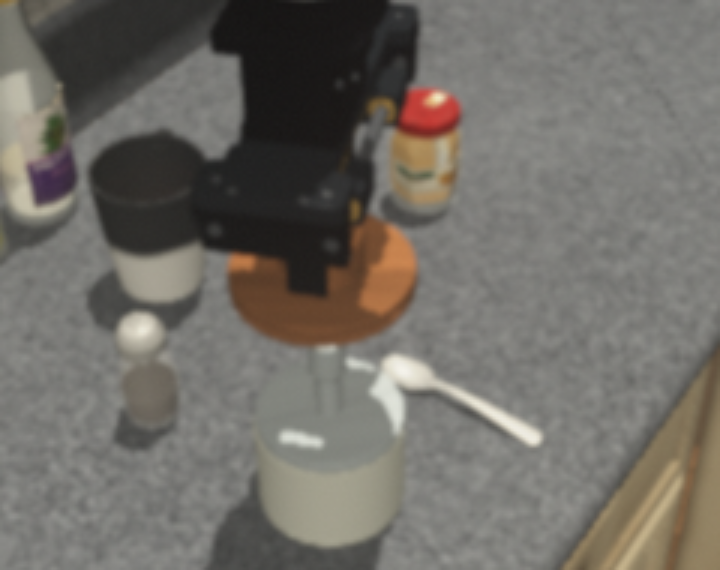

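The crop shows the outer lid held level at (322,275). Below it the steel lid is seated on the crock, with its flange at (330,420) and top measured at 0.083 m. The lid's lower edge is about 4 cm above the knob's top, and the salt, spoon and honey are in place. Everything is met, so I'll hand in.

```bash
python3 -c "from rig import hand_in; print(hand_in())"
```

```text
the job is handed in; nothing more can be done
None
```

The job is handed in (no verdict came back): at the last check the steel inner lid sat home on the crock's rim, and the gripper held the wooden outer lid about 4 cm clear above the knob, with the crock, honey jar, salt shaker and teaspoon where they were.

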